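Release and slide open the cover of the dust-filter box

TASK

The filter in the grey dust-filter box has to be uncovered for inspection. With the fingertips press the black snap tab fully down until it bottoms (it stays down), then push the released white cover by its ridge right out from between the lipped rails and onto the open rest shelf, so that no part of it stays between the rails. Only slide the cover, do not lift it and leave the other things on the desk where they are.

Things in the scene. Friction and masses are not known exactly. Their poses are not given: they have to be found in the camera images.
- filter_box: Low grey box fixed to the desk, 122 mm (its x) by 262 mm (its y, from -65 to +197), with a 46 x 52 mm catch housing on its -x side and a 30 mm hose stub on its -y end. Origin at desk level under the middle of the filter seat; z up. The cover slides along its +y.
- seat (a point): Middle of the level filter seat, 50 mm above the desk over the box's origin, in a round filter well (72 mm) hidden by the cover. Beside the seat, at its -x and +x sides, stand lipped rails from y = -64 to +56 mm: tops 64 mm above the desk, 88 mm clear between the lips, which overhang the cover's edges.
- shelf (a point): Middle of the open rest shelf: x = 0, y = +130 mm in the box's frame, 50 mm above the desk, level with the seat. The shelf runs from y = +68 to an end stop at +190 mm, between low guides (tops 58 and 59 mm above the desk). The cover meets the end stop after 135 mm of travel.
- cover: Loose flat white cover, 100 (x) x 110 (y) x 8 mm, about 0.15 kg; origin at the centre of its underside, axes parallel to the box's. It starts on the seat (x = 0, y = 0, z = 50 mm in the box's frame), held down by the lips and stopped at +y by the tab's cross bar. After 111 mm of travel to +y it is clear of the rails. Freed, a push of a few newtons slides it.
- ridge (a point): Middle of the top edge of the cover's ridge, on its upright pushing face, which looks to -y and stands at y = +19 mm of the cover. The ridge is 74 mm wide (x), 16 mm above the cover's top, its top 74 mm above the desk; its +y side slopes down. Behind it lie 74 mm of flat cover (top 58 mm above the desk).
- tab_top (a point): Centre of the top face of the snap tab, a black pad 34 mm (x) by 38 mm (y) beside the rails, at x = -85, y = +62 mm in the box's frame; its top is 78 mm above the desk when out, 67 mm when fully in. From it a cross bar reaches over in front of the cover's +y edge.
- tab (a joint): How far the snap tab is pressed straight down, in m: 0 is out, 0.011 fully in. It resists with about 4 N all the way and stays where it is left. From 0.008 on its cross bar lies below the seat and the cover is free. It starts between 0 and 0.002.
- cup_steel: Bystander: small steel cup, 65 mm wide, 48 mm high, standing; origin under its centre. Leave alone.
- sample_tin_d: Bystander: round grey sample tin, 62 mm wide, 54 mm high; origin under its centre. Leave alone.
- sample_tin_a: Bystander: round grey sample tin, 70 mm wide, 48 mm high; origin under its centre. Leave alone.
- weight_200: Bystander: brass check weight, 32 mm wide, 34 mm high; origin under its centre. Leave alone.
- tape_masking: Bystander: roll of masking tape lying flat, 92 mm wide, 25 mm high; origin under its centre. Leave alone.
- stamp_lot: Bystander: wooden hand stamp, 25 x 48 mm, 73 mm high, standing; origin under its centre. Leave alone.
- jar_small_1: Bystander: small glass jar, 47 mm wide, 98 mm high; origin under its centre. Leave alone.
Not all that is in view belongs to the job. Leave any orange look-alike of the cover alone.

How it is judged (in metres and radians):
On the way, in this order (a step that is already met when the one before it is completed fails the run):
1. the snap tab is pressed in while the cover is still on its seat (value of joint tab above 0.008 m and y of cover in the frame of filter_box below 0.012 m), for 0.05 s.
2. the cover is pushed off its seat onto the rest shelf (y of cover in the frame of filter_box above 0.108 m), for 0.1 s.
At the end, for the whole second after the job is handed in: The tab is in (at least 8 of its 11 mm) and the cover lies flat and still on the rest shelf, at least 108 mm and at most 140 mm along from its seated place (the end stop is at 135 mm) (value of joint tab above 0.008 m and y of cover in the frame of filter_box between 0.108 and 0.14 m and z of cover in the frame of filter_box between 0.046 and 0.054 m and angle between cover's own z axis and vertical below 0.05 rad and linear speed of cover below 0.01 m/s); the robot touches nothing.
It fails at once if the cover is lifted or tipped instead of slid (z of cover in the frame of filter_box above 0.058 m or angle between cover's own z axis and vertical above 0.2 rad).
It fails at once if a bystander is moved more than 20 mm or knocked over (distance of any of cup_steel, sample_tin_d, sample_tin_a, weight_200, tape_masking, stamp_lot, jar_small_1 from where it was at the start of the episode above 0.02 m or angle between any of cup_steel, sample_tin_d, sample_tin_a, weight_200, tape_masking, stamp_lot, jar_small_1's own z axis and vertical above 0.5 rad).
It also fails if it takes over 42 s, if anything falls off the work surface, if the arm or the gripper's body presses on something with over 40 N, if the wrist force passes 120 N, or if a joint passes its speed limit or range.

ROBOT

A 7-joint arm with a two-finger parallel gripper is mounted at the origin on a cart in front of the work surface, level with it; the furniture and walls round the work are solid. World frame = base frame: x ahead of the robot, y to its left, z up, the work surface at z = 0. Lengths are in mm, angles in degrees, forces in N, time in s.
With the tool pointing down it reaches from about 400 to 875 mm from the base axis. Payload 6.5 kg.
Tool frame: the origin (TCP) lies midway between the tips of the shut fingers; the grasp point (between the pads) lies 19 mm behind it; z points along the fingers, y is the line along which they close (so a half turn about z gives the same grasp; the last joint's range is limited). The gripper opens to 85 mm and grips with 20 to 120 N. Pads are 22 mm wide; open, the fingers measure 114 mm over their backs; the gripper's body (76 mm by 85 mm) begins 54 mm behind the grasp point. The pads swing forward as they close: fully open they stand 13 mm farther back than shut.
Start: joints at [-71.23, 30.733, -0.252, 88.115, 0.149, 61.152, -4.079], TCP at [249.4, 600.241, 231.29] pointing down, gripper open.
Joint ranges: [-154.64, 154.64], [-21.42, 123.67], [-72.66, 72.17], [13.99, 137.28], [-74.86, 254.86], [10.95, 109.41], [-158.01, 158.01]. Speed limits (degrees/s): [136.94, 136.94, 180, 180, 180, 180, 180].

INTERFACE

Orientations are given as a 3x3 rotation matrix whose columns are the frame's x, y, z axes.
In Python, from cell import manip gives the robot as it stands.
- The arm moves only by the tool move_arm, never from a script. Its argument "rows" is one flat list of numbers, 7 for each row, row after row: the shift along the world's x, y, z in units of 30 mm (1.0 is 30 mm), then the turn, a rotation vector about the world's x, y, z in units of 5 degrees (1.0 is 5 degrees), then the finger opening in mm, from 0 to 85.4. In form: [dx, dy, dz, rx, ry, rz, jaw, dx, dy, dz, rx, ry, rz, jaw, ...]. A call has exactly 8 rows; each row is the pose to reach, as a shift and turn from the pose commanded when the call began; what a row does not reach only later rows make up. A row lasts 1/12 s, in which the tool goes at most 41.7 mm and 7.16 degrees, less where a joint would pass 70% of its speed; a pose out of reach is approached as far as the arm can. A call with a gripper value outside its range is refused whole. The fingers move at their own pace and stop on an object; "newtons" is the grip in N (left out, the last holds). Time passes only in rows, so rows that repeat a pose let the fingers close, or fill a call up. It gives the time, the measured TCP pose, the force, the opening and the grip force at its end, in the units of the state.
- manip.state(): the state, without advancing time (a new reading comes with each control period).
- manip.snapshot(name): name is "side" or "top" or "wrist"; returns a dict with "img" (384x512x3 uint8, red, green, blue), "intrinsics" (3x3 intrinsics, pixels), "R" (3x3) and "t" (3): a world point X has camera coordinates R X + t. Camera axes: x right, y down, z forward; pixel columns grow to the right and rows downward; lengths in mm; the calibration is good to about 2 mm. The wrist camera is an equidistant fisheye: a pixel r from the principal point sees the ray r / f radians off the axis. A picture is of the moment at which its call begins. There is no depth.
- manip.job_done(): hands the job in; it is judged then, once.
The state is a dict: "t": time; "joint_pos": joint angles; "qvel": joint speeds; "joint_torque": joint torques, N m; "tool_pos": TCP position; "ee_rot": TCP orientation; "contact_force": force on the tool from outside, world axes, zero at the start; "torque": the same for the moment, N m; "opening": opening from 0.0 (shut) to 1.0 (fully open); "finger_force": force on a finger pad.
Only numpy, scipy, OpenCV 4.12 (cv2) and the standard library are available. Lean on these libraries where they do the work, as an engineer would, in place of code of your own. Each camera call takes 0.05 s, during which the arm holds its last target. There are 200 camera calls.

## Working session

There is one attempt and no reset: what is moved stays moved. The work goes in short steps, Python scripts to look and compute and a tool call to move; the robot and the scene stay as the last step left them, time stands still between calls to the robot, and variables do not carry over. Pictures are saved under pics/ and viewed, at most 10 in all, crops included, and the job is handed in when it is done.

Besides the shell and the picture viewer there is one more tool, called after "Request:" by a JSON object that holds its "op" and its "data", one argument or row to a line. move_arm: Moves the arm, as the interface text tells. Its arguments: {"type":"object","properties":{"rows":{"type":"array"},"newtons":{"type":"number"}},"required":["rows"]}

```bash
mkdir -p pics; cat > h.py <<'E'
import numpy as np, cv2
from cell import manip
def snap(n,f):
    s=manip.snapshot(n); cv2.imwrite('pics/'+f+'.png',s['img'][:,:,::-1]); np.savez(f+'.npz',**{k:np.array(v) for k,v in s.items()}); return s
def ray(s,p):
    K=np.array(s['intrinsics']);R=np.array(s['R']);t=np.array(s['t'])
    d=R.T@np.linalg.inv(K)@np.array([p[0],p[1],1.]); return -R.T@t,d/np.linalg.norm(d)
def onz(s,p,z):
    c,d=ray(s,p); return c+d*(z-c[2])/d[2]
def tri(s1,p1,s2,p2):
    a,u=ray(s1,p1);b,v=ray(s2,p2)
    k=np.linalg.lstsq(np.stack([u,-v],1),b-a,rcond=None)[0]
    return (a+u*k[0]+b+v*k[1])/2,np.linalg.norm(a+u*k[0]-b-v*k[1])
E
python3 - <<'E'
from h import *
for n in ('top','side'):
    s=snap(n,n+'0'); print(n,-np.array(s['R']).T@np.array(s['t']))
print(manip.state())
E
```

```text
top [428.17393542 -20.72623498 966.25346155]
side [  297.92884048 -1140.58894317   751.35190903]
{'t': 0.1, 'joint_pos': array([-71.23117235,  30.77553774,  -0.25702469,  88.16687438,
         0.14873704,  61.15204501,  -4.07825807]), 'qvel': array([ 0.04710741, -0.15397297,  0.06825761, -0.07046836,  0.0468888 ,
        0.00137867, -0.08726926]), 'joint_torque': array([ 2.44606024e-03, -5.84567320e+01,  1.05189152e+00, -2.59778363e+01,
        1.26617597e-02,  4.65271936e-03,  1.05478318e-05]), 'tool_pos': array([249.15067052, 599.7105154 , 230.46081408]), 'ee_rot': array([[-9.23516626e-01,  3.83558008e-01, -5.42965872e-04],
       [ 3.83558381e-01,  9.23515329e-01, -1.55055876e-03],
       [-9.32919225e-05, -1.64022590e-03, -9.99998650e-01]]), 'contact_force': array([ 0.41595683, -0.26661552, -0.12330556]), 'torque': array([0.00491847, 0.04696766, 0.04430753]), 'finger_force': 0.0, 'opening': 1.0020161302801316}
```

View pics/top0.png

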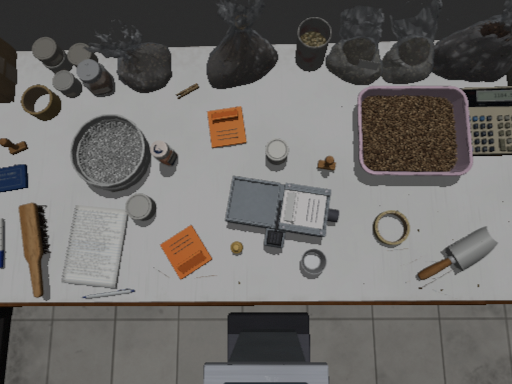

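View pics/side0.png

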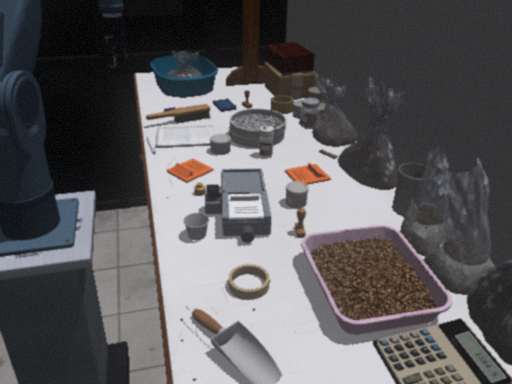

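The top view shows the box with its cover at about (303,210), the shelf at (255,203), the tab at (274,238) and the hose at (333,215). In the side view the cover is at (245,208) and the tab at (212,197). I'll enlarge both.

```bash
python3 - <<'E'
import cv2,numpy as np
a=cv2.imread('pics/top0.png')[165:260,215:345]; b=cv2.imread('pics/side0.png')[160:250,190:290]
a=cv2.resize(a,None,fx=6,fy=6,interpolation=cv2.INTER_CUBIC)
b=cv2.resize(b,None,fx=6,fy=6,interpolation=cv2.INTER_CUBIC)
cv2.imwrite('pics/ta.png',a);cv2.imwrite('pics/sb.png',b)
E
```

```text
(no output)
```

View pics/ta.png

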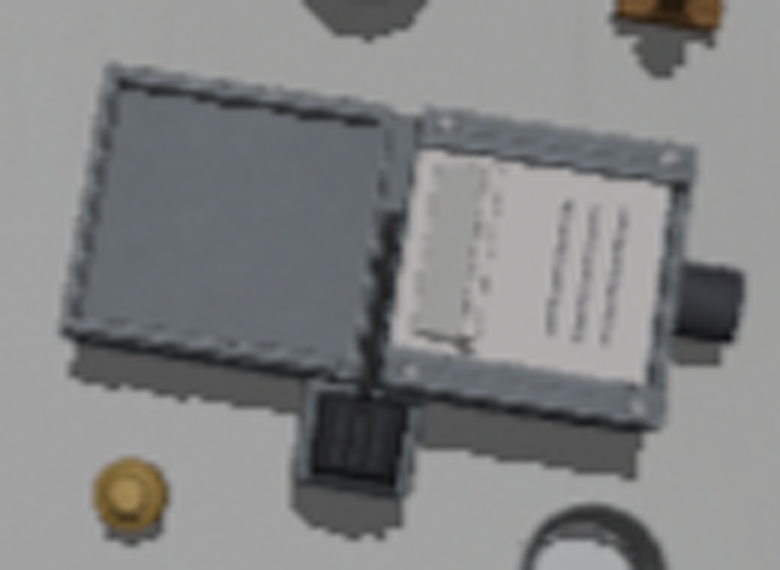

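View pics/sb.png

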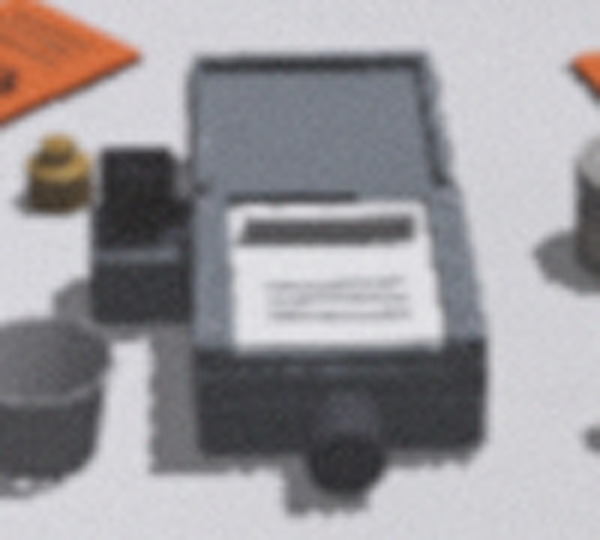

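The crops show the ridge's top edge in the top view from (488,165) to (470,345), and in the side view from (245,216) to (414,216). The pad corners and the rail's -y corners are also clear. I'll triangulate all of these.

```bash
python3 - <<'E'
from h import *
T=np.load('top0.npz');S=np.load('side0.npz')
ft=lambda u,v:((u+.5)/6-.5+215,(v+.5)/6-.5+165)
fs=lambda u,v:((u+.5)/6-.5+190,(v+.5)/6-.5+160)
for n,a,b in [('ridge-x',(471,345),(245,216)),('ridge+x',(489,166),(414,216)),('rail -x-y',(660,428),(200,350)),('rail +x-y',(695,150),(485,343)),
 ('shelf -x+y',(62,335),(193,62)),('shelf+x+y',(112,66),(428,58)),('pad -x+y',(315,475),(105,150)),('pad+x+y',(320,392),(170,150))]:
    p,e=tri(T,ft(*a),S,fs(*b)); print(n,p.round(1),round(e,1))
for z,L in [(64,[(660,428),(695,150),(430,108)]),(59,[(62,335),(112,66)]),(78,[(320,392),(410,403),(398,485),(310,475)]),(74,[(471,345),(489,166)]),(58,[(417,148),(670,186),(642,384),(393,348)])]:
    for a in L: print(z,a,onz(T,ft(*a),z)[:2].round(1))
E
```

```text
ridge-x [507.6 -77.5  75.9] 1.4
ridge+x [582.6 -87.1  71.8] 2.0
rail -x-y [ 472.6 -156.6   64. ] 1.0
rail +x-y [ 590.  -176.3   63.2] 1.6
shelf -x+y [516.4  96.9  56.9] 2.9
shelf+x+y [632.1  76.1  57. ] 2.3
pad -x+y [455.6 -11.6  77.7] 4.1
pad+x+y [487.4 -13.8  75.1] 1.2
64 (660, 428) [ 472.1 -156.6]
64 (695, 150) [ 590.7 -176.4]
64 (430, 108) [610.9 -63. ]
59 (62, 335) [514.7  96.8]
59 (112, 66) [632.8  75.8]
78 (320, 392) [487.8 -13.9]
78 (410, 403) [482.9 -51.3]
78 (398, 485) [449.1 -45.7]
78 (310, 475) [453.6  -9.3]
74 (471, 345) [507.1 -77.5]
74 (489, 166) [583.2 -87.1]
58 (417, 148) [594.4 -57.3]
58 (670, 186) [ 576.1 -166. ]
58 (642, 384) [ 491.1 -150.6]
58 (393, 348) [507.6 -45.2]
```

Request:
{"op": "move_arm", "data": {
  "rows": [0.45,-1.3,0,0,0,-0.96,0,0.9,-2.6,0,0,0,-1.92,0,1.35,-3.9,0,0,0,-2.9,0,1.8,-5.2,0,0,0,-3.85,0,2.25,-6.5,0,0,0,-4.8,0,2.7,-7.8,0,0,0,-5.8,0,3.15,-9.1,0,0,0,-6.7,0,3.6,-10.4,0,0,0,-7.7,0],
  "newtons": 30
}}

```text
t: 0.77
tool_pos: [357.4, 286.1, 231.2]
ee_rot: [[-0.481, 0.877, -0.0], [0.877, 0.481, -0.0], [0.0, -0.0, -1.0]]
contact_force: [1.6, 0.6, -0.2]
opening: 0.002
finger_force: 0.0
```

Request:
{"op": "move_arm", "data": {
  "rows": [0.45,-1.3,0,0,0,-0.96,0,0.9,-2.6,0,0,0,-1.92,0,1.35,-3.9,0,0,0,-2.9,0,1.8,-5.2,0,0,0,-3.85,0,2.25,-6.5,0,0,0,-4.8,0,2.7,-7.8,0,0,0,-5.8,0,3.2,-9.2,-0.7,0,0,-6.7,0,3.69,-10.6,-1.5,0,0,-7.7,0]
}}

```text
t: 1.43
tool_pos: [464.6, -18.0, 194.6]
ee_rot: [[0.17, 0.985, 0.003], [0.985, -0.17, 0.001], [0.001, 0.003, -1.0]]
contact_force: [-0.5, 1.6, 0.0]
opening: -0.001
finger_force: 0.0
```

Request:
{"op": "move_arm", "data": {
  "rows": [0,0,-0.8,0,0,0,0,0,0,-1.6,0,0,0,0,0,0,-2.4,0,0,0,0,0,0,-3.0,0,0,0,0,0,0,-3.0,0,0,0,0,0,0,-3.0,0,0,0,0,0,0,-3.0,0,0,0,0,0,0,-3.0,0,0,0,0]
}}

```text
t: 2.1
tool_pos: [464.2, -15.9, 105.2]
ee_rot: [[0.166, 0.986, 0.002], [0.986, -0.166, 0.0], [0.001, 0.002, -1.0]]
contact_force: [-0.0, -0.3, -0.2]
opening: 0.003
finger_force: 0.0
```

```bash
python3 - <<'E'
from h import *
for n,(r,c) in (('top',(150,200)),('side',(140,170))):
    s=snap(n,n+'1'); a=s['img'][r:r+110,c:c+130,::-1]
    cv2.imwrite('pics/%s1c.png'%n,cv2.resize(a,None,fx=5,fy=5,interpolation=cv2.INTER_CUBIC))
a,b=[cv2.imread('pics/%s1c.png'%n) for n in('top','side')]
cv2.imwrite('pics/c1.png',cv2.resize(np.hstack([a,b]),(800,340)))
st=manip.state();print(st['tool_pos'],st['contact_force'])
E
```

```text
[464.11172025 -15.82242719 105.10189326] [-0.01866572  0.03166833  0.67861092]
```

View pics/c1.png

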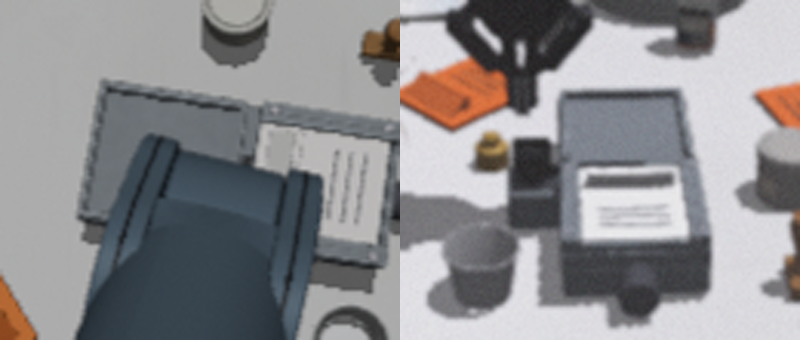

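The side crop shows the shut fingertips at (522,105), above the pad at (530,150). The measured TCP is 14 mm short in y, so I'll correct that and then press.

Request:
{"op": "move_arm", "data": {
  "rows": [0.08,-0.23,0,0,0,0,0,0.15,-0.46,0,0,0,0,0,0.15,-0.46,-0.3,0,0,0,0,0.15,-0.46,-0.6,0,0,0,0,0.15,-0.46,-0.75,0,0,0,0,0.15,-0.46,-0.85,0,0,0,0,0.15,-0.46,-0.92,0,0,0,0,0.15,-0.46,-1.0,0,0,0,0]
}}

```text
t: 2.87
tool_pos: [467.0, -29.7, 73.6]
ee_rot: [[0.166, 0.986, -0.002], [0.986, -0.166, 0.0], [-0.0, -0.002, -1.0]]
contact_force: [-1.8, 0.5, 4.0]
opening: -0.0
finger_force: 2.1
```

Contact force is 4 N, as described. Pressing on to the bottom.

Request:
{"op": "move_arm", "data": {
  "rows": [0,0,-0.05,0,0,0,0,0,0,-0.1,0,0,0,0,0,0,-0.15,0,0,0,0,0,0,-0.2,0,0,0,0,0,0,-0.25,0,0,0,0,0,0,-0.3,0,0,0,0,0,0,-0.3,0,0,0,0,0,0,-0.3,0,0,0,0]
}}

```text
t: 3.53
tool_pos: [467.7, -29.6, 66.6]
ee_rot: [[0.166, 0.986, -0.0], [0.986, -0.166, 0.002], [0.002, -0.001, -1.0]]
contact_force: [-10.3, 1.0, 30.2]
opening: -0.0
finger_force: 15.3
```

Bottomed: 30 N with z at 66.6. Lifting, then going behind the ridge.

Request:
{"op": "move_arm", "data": {
  "rows": [0,0,0.5,0,0,0,0,0,0,1.2,0,0,0,0,0.4,-0.5,1.5,0,0,0,0,0.9,-1.1,1.5,0,0,0,0,1.4,-1.7,1.5,0,0,0,0,1.9,-2.3,1.5,0,0,0,0,2.4,-2.75,1.5,0,0,0,0,2.4,-2.75,1.5,0,0,0,0]
}}

```text
t: 4.2
tool_pos: [543.5, -116.2, 110.7]
ee_rot: [[0.169, 0.986, 0.005], [0.986, -0.169, -0.003], [-0.002, 0.006, -1.0]]
contact_force: [-0.1, -0.2, 0.6]
opening: 0.001
finger_force: 0.0
```

```bash
python3 - <<'E'
from h import *
s=snap('side','side2'); a=s['img'][140:250,170:300,::-1]
cv2.imwrite('pics/c2.png',cv2.resize(a,None,fx=5,fy=5,interpolation=cv2.INTER_CUBIC))
st=manip.state();print(st['tool_pos'],st['contact_force'])
E
```

```text
[ 541.67940638 -114.21622676  110.21282125] [-0.05312746  0.984522   -0.50304518]
```

View pics/c2.png

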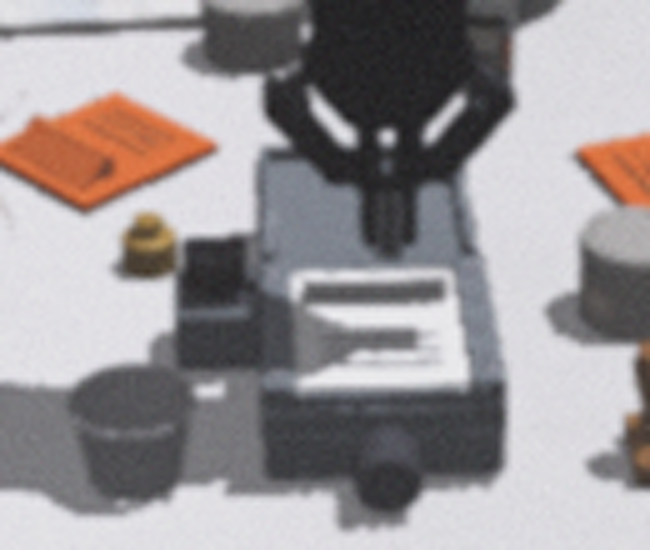

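The picture shows the tab down at (215,265) and the slim shut fingers over the cover at (388,240), behind the ridge at (372,292) once lowered. Descending now.

Request:
{"op": "move_arm", "data": {
  "rows": [0,0,-0.3,0,0,0,0,0,0,-0.6,0,0,0,0,0,0,-0.9,0,0,0,0,0,0,-1.2,0,0,0,0,0,0,-1.4,0,0,0,0,0,0,-1.55,0,0,0,0,0,0,-1.55,0,0,0,0,0,0,-1.55,0,0,0,0]
}}

```text
t: 4.92
tool_pos: [539.7, -112.3, 63.3]
ee_rot: [[0.166, 0.986, -0.0], [0.986, -0.166, -0.0], [-0.0, -0.0, -1.0]]
contact_force: [-1.2, 0.2, -0.1]
opening: 0.001
finger_force: 0.0
```

Request:
{"op": "move_arm", "data": {
  "rows": [0.03,0.2,-0.03,0,0,0,0,0.07,0.4,-0.03,0,0,0,0,0.1,0.6,-0.03,0,0,0,0,0.13,0.8,-0.03,0,0,0,0,0.17,1.0,-0.03,0,0,0,0,0.2,1.2,-0.03,0,0,0,0,0.235,1.4,-0.03,0,0,0,0,0.27,1.6,-0.03,0,0,0,0]
}}

```text
t: 5.58
tool_pos: [548.0, -63.7, 62.7]
ee_rot: [[0.166, 0.986, 0.0], [0.986, -0.166, -0.0], [-0.0, 0.0, -1.0]]
contact_force: [-0.0, -1.8, 1.3]
opening: 0.002
finger_force: 0.7
```

```bash
python3 - <<'E'
from h import *
s=snap('side','side3'); a=s['img'][140:250,170:300,::-1]
cv2.imwrite('pics/c3.png',cv2.resize(a,None,fx=5,fy=5,interpolation=cv2.INTER_CUBIC))
st=manip.state();print(st['tool_pos'],st['contact_force'])
E
```

```text
[548.30264682 -61.9866034   62.57958202] [0.02056523 0.28112445 0.19368328]
```

View pics/c3.png

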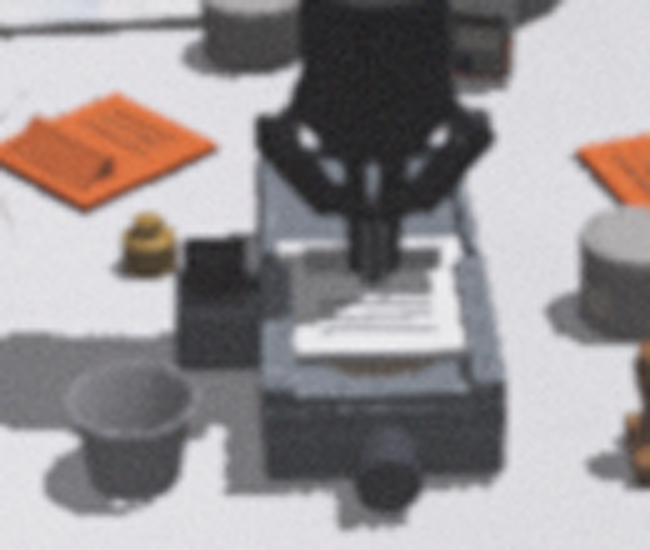

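The cover slides: its near edge has uncovered the well at (380,365). I estimate about 32 mm of travel so far, so another 90 mm or so remains.

Request:
{"op": "move_arm", "data": {
  "rows": [0.03,0.2,0,0,0,0,0,0.07,0.4,0,0,0,0,0,0.1,0.6,0,0,0,0,0,0.13,0.8,0,0,0,0,0,0.17,1.0,0,0,0,0,0,0.2,1.2,0,0,0,0,0,0.235,1.4,0,0,0,0,0,0.27,1.6,0,0,0,0,0]
}}

```text
t: 6.3
tool_pos: [556.0, -15.7, 62.6]
ee_rot: [[0.166, 0.986, -0.0], [0.986, -0.166, -0.0], [-0.0, -0.0, -1.0]]
contact_force: [0.0, -0.7, 0.1]
opening: 0.003
finger_force: 0.5
```

Request:
{"op": "move_arm", "data": {
  "rows": [0.03,0.2,0,0,0,0,0,0.07,0.4,0,0,0,0,0,0.1,0.6,0,0,0,0,0,0.13,0.8,0,0,0,0,0,0.17,1.0,0,0,0,0,0,0.2,1.2,0,0,0,0,0,0.22,1.33,0,0,0,0,0,0.235,1.4,0,0,0,0,0]
}}

```text
t: 6.97
tool_pos: [563.1, 26.6, 62.6]
ee_rot: [[0.165, 0.986, 0.0], [0.986, -0.165, 0.0], [0.0, -0.0, -1.0]]
contact_force: [0.4, -0.7, -0.5]
opening: -0.001
finger_force: 0.5
```

```bash
python3 - <<'E'
from h import *
s=snap('side','side4'); a=s['img'][140:250,170:300,::-1]
cv2.imwrite('pics/c4.png',cv2.resize(a,None,fx=5,fy=5,interpolation=cv2.INTER_CUBIC))
st=manip.state();print(st['tool_pos'],st['contact_force'])
E
```

```text
[563.16617778  26.75874849  62.5921383 ] [-0.06284855  0.22471359 -0.06423855]
```

View pics/c4.png

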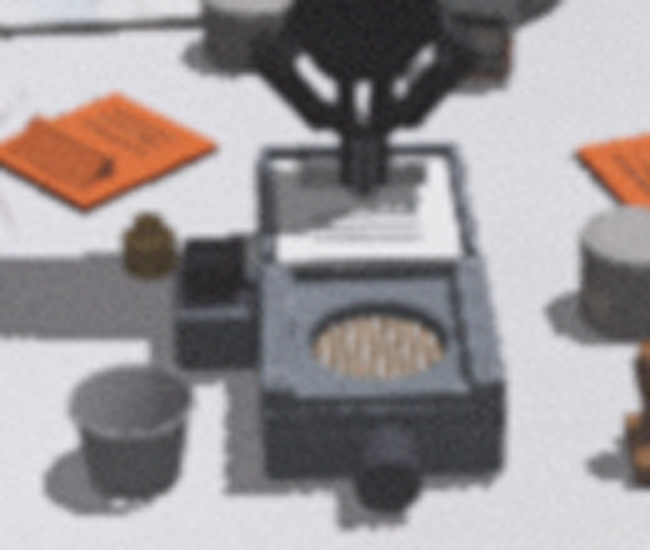

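The well is open and the cover lies on the shelf, its near edge at row 262 or so. I'll back off, then lift and measure.

Request:
{"op": "move_arm", "data": {
  "rows": [-0.04,-0.25,0,0,0,0,0,-0.08,-0.5,0,0,0,0,0,-0.08,-0.5,0.4,0,0,0,0,-0.08,-0.5,1.2,0,0,0,0,-0.08,-0.5,2.2,0,0,0,0,-0.08,-0.5,3.2,0,0,0,0,-0.08,-0.5,4.0,0,0,0,0,-0.08,-0.5,4.0,0,0,0,0]
}}

```text
t: 7.68
tool_pos: [563.7, 9.6, 188.3]
ee_rot: [[0.168, 0.986, 0.009], [0.986, -0.168, 0.001], [0.003, 0.008, -1.0]]
contact_force: [1.8, -0.4, 0.1]
opening: -0.002
finger_force: 0.0
```

```bash
python3 - <<'E'
from h import *
s=snap('side','side5'); im=s['img'].astype(int)
m=((im.min(2)>150)).astype(np.uint8); m[:,:222]=0;m[:,264:]=0;m[:165]=0;m[200:]=0
o=np.array([541.8,-103.5]);yv=np.array([.166,.986]);xv=np.array([.986,-.166])
for c in range(226,264,4):
    r=np.where(m[:,c])[0]
    if len(r):
        p=onz(s,(c,r.max()+.5),58)[:2]-o; print(c,r.min(),r.max(),'x',round(p@xv,1),'near edge y',round(p@yv,1),'travel',round(p@yv+55,1))
st=manip.state();print(st['tool_pos'],st['contact_force'])
a=s['img'][140:250,170:300,::-1]
cv2.imwrite('pics/c5.png',cv2.resize(a,None,fx=5,fy=5,interpolation=cv2.INTER_CUBIC))
E
```

```text
226 165 192 x -47.9 near edge y 65.1 travel 120.1
230 165 191 x -36.9 near edge y 69.7 travel 124.7
234 165 191 x -26.1 near edge y 69.1 travel 124.1
238 165 191 x -15.3 near edge y 68.5 travel 123.5
242 165 191 x -4.5 near edge y 68.0 travel 123.0
246 165 191 x 6.3 near edge y 67.4 travel 122.4
250 165 191 x 17.2 near edge y 66.8 travel 121.8
254 165 191 x 28.0 near edge y 66.2 travel 121.2
258 165 191 x 38.8 near edge y 65.6 travel 120.6
262 165 172 x 59.3 near edge y 170.2 travel 225.2
[562.46979776   9.97815829 185.94479119] [ 0.88190879 -0.29737301  0.07317925]
```

View pics/c5.png

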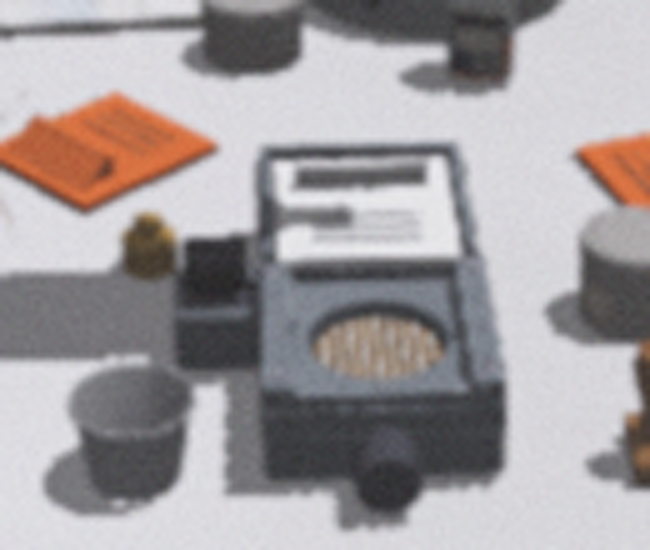

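The cover lies flat on the shelf, near edge at row 260 of the crop, with about 122 mm of travel. The tab is down at (215,265) and the gripper is clear. Handing in.

```bash
python3 -c "
from cell import manip
print(manip.job_done())"
```

```text
the job is handed in; nothing more can be done
None
```

I pressed the tab down until it bottomed and slid the cover about 122 mm onto the rest shelf, clear of the rails. The gripper was clear when I handed the job in at about 8 s; the hand-in call returned no verdict.

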